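# Dust the screw holes, then hover the fan cover over the computer

## Task

Clear the dust from the open computer's screw holes: push the yellow nozzle cap of the red-and-white duster can all the way down and let it spring back up. Then pick up the blue fan cover (not the yellow one) and hold it level, hovering about 15 mm above the computer's steel deck without touching it, its four holes centred over the four brass-ringed threaded holes (either way round), so that a colleague can start the screws. Finish while still holding it there, and leave everything else where it is.

Things in the scene. Friction and masses are not known exactly. Their poses are not given: they have to be found in the camera images.
- nozzle_top (a point): centre of the flat top of the duster can's yellow nozzle cap (34 mm across, 20 mm tall), 162 mm above the table when up; the can (red with a white band, 66 mm across) is fixed upright in a weighted holder 100 mm square, and its black nozzle tube, fixed to the cap, points at the computer. Press the cap straight down
- nozzle (a joint): how far the nozzle cap is pressed down, in m: 0 = up, 0.008 = fully down on its stop. A spring resists with 2 N at the start of the stroke and 8 N at the end and lifts the cap again when released
- bay (a point): centre of the four threaded holes, level with the top of the steel deck of the black computer (200 x 170 mm, 50 mm tall, fixed to the table, x along its length); z up. The deck has an 88 x 56 mm opening in its middle; the threaded holes (brass rings 12 mm across with a dark centre) lie at x = +-53 mm, y = +-38 mm from this point in its axes
- thread_a (a point): mouth of the threaded hole at x = +53, y = +38 mm from bay (deck top, 50 mm above the table)
- thread_b (a point): mouth of the threaded hole at x = -53, y = -38 mm from bay, diagonally opposite thread_a
- computer: the open computer, fixed; origin at the centre of its underside
- can: the red duster can with its holder, fixed; origin at the centre of its underside on the table; the tube points to its -y
- cover_centre (a point): centre of the blue fan cover, 18 mm above its underside, on its middle axis; x along the plate's 130 mm length, y along its 100 mm width, z up. The cover (36 mm tall in all, 0.18 to 0.35 kg) is a plate 130 x 100 x 4 mm with a black fan housing, 50 x 50 mm and 32 mm tall, standing in the middle of its top, sides parallel to the plate's: the part to grip. Four holes 10 mm across at x = +-53, y = +-38 mm. It lies flat on the table, free to move
- hole_a (a point): centre of the cover's hole at x = +53, y = +38 mm, on the plate's underside
- hole_b (a point): centre of the cover's hole at x = -53, y = -38 mm, on the plate's underside
- blank: the wrong cover: yellow plate of the same size with a like black fan housing and only two holes, loose; origin at the centre of its underside. Leave it
- drive: bare hard drive, 147 x 101 x 26 mm, silver with a white label, loose; origin at the centre of its underside. Leave it
- mouse: black computer mouse, 105 x 60 x 26 mm, loose; origin at the centre of its underside. Leave it
- driver: screwdriver lying on the table, loose; origin beneath its middle. Leave it
- mug: blue mug, 80 mm across, 95 mm tall, loose; origin at the centre of its underside. Leave it

How it is judged:
By the outcome, as a careful person would: the job done as asked, in the order asked, and still so for the second after the job is handed in, while the arm keeps its last pose, push and grip.
It also fails if it takes over 51 s, if anything falls off the work surface, if the arm or the gripper's body presses on something with over 40 N, if the wrist force passes 120 N, or if a joint passes its speed limit or range.

## Robot

A 6-joint arm with a two-finger parallel gripper is mounted at the origin on the work surface. World frame = base frame: x ahead of the robot, y to its left, z up, the work surface at z = 0. Lengths are in mm, angles in rad, forces in N, time in s.
With the tool pointing down it reaches from about 275 to 825 mm from the base axis. Payload 4.9 kg.
Tool frame: the origin (TCP) lies at the very end of the fingers, on their centre line; the grasp point (between the pads) lies 19 mm behind it (arm.grip_depth is the distance from the TCP to the grasp point, in mm); x points along the fingers, z is the direction in which the jaws open and shut, and the axes are right-handed (so a half turn about x gives the same grasp; the last joint's range is limited). The gripper opens to 85 mm and grips with 20 to 120 N. Pads are 22 mm wide; open, the fingers measure 114 mm over their backs; the gripper's body (76 mm by 85 mm) begins 54 mm behind the grasp point. The pads swing forward as they close: fully open they stand 13 mm farther back than shut.
Start: joints at [0.991, 0.326, -0.193, 1.052, 0, 1.437], TCP at [237.146, 496.266, 231.281] pointing down, gripper open.
Joint ranges: [-2.65, 2.65], [-0.97, 1.79], [-1.3, 1.35], [-1.93, 2.1], [-1.47, 1.37], [-3.14, 3.14]. Speed limits (rad/s): [2.57, 2.57, 3.14, 3.14, 3.14, 3.14].

## Interface

Orientations are given as a 3x3 rotation matrix whose columns are the frame's x, y, z axes.
In Python, from cell import arm gives the robot as it stands.
- The arm moves only by the tool jog_arm, never from a script. Its argument "plan" is a list of rows, each a list of 3 entries, a list of its own where there are three numbers: the opening in per cent of the stroke, from 0 (shut) to 100 (fully open), then the shift along the tool's x, y, z in mm, then the turn, a rotation vector about the tool's x, y, z in degrees. In form: [[hand, [tx, ty, tz], [ax, ay, az]], ...]. A call has 1 to 12 rows; each row shifts and turns the pose as measured when the row begins, along the tool's axes as they then stand; what a row does not reach is not made up. A row lasts 1/12 s, in which the tool goes at most 41.7 mm and 7.16 degrees, less where a joint would pass 70% of its speed; a pose out of reach is approached as far as the arm can. A call with a gripper value outside its range is refused whole. The fingers move at their own pace and stop on an object; "newtons" is the grip in N (left out, the last holds). Time passes only in rows, so rows that do not move let the fingers close. It gives the time, the measured TCP pose, the force and the opening at its end, in the units of the state.
- arm.get_state(): the state, without advancing time (a new reading comes with each control period).
- arm.camera(name): name is "scene" or "top"; returns a dict with "color" (420x560x3 uint8, blue, green, red), "z_map" (420x560 float32, mm along the optical axis (not along the pixel's ray), 0 where there is no reading), "vertical_fov" (degrees; the focal length in pixels is half the picture's height over the tangent of half this angle, whatever the lens; pixels are square), "cx", "cy" (the principal point, pixels), "k1" (the pictures are not rectified: a ray, as slopes to the right and down, at radius r is drawn at 1 + k1 r^2 times it, then the intrinsics apply), "eye" and "rotation" of the camera in the world. Camera axes: x right, y down, z forward; pixel columns grow to the right and rows downward; lengths in mm; the calibration is good to about 2 mm. A picture is of the moment at which its call begins.
- arm.job_done(): hands the job in, once; it reports no verdict.
The state is a dict: "time_s": time; "joints": joint angles; "joint_velocities": joint speeds; "joint_efforts": joint torques, N m; "eef_pos": TCP position; "tool_rot": TCP orientation; "contact_force": force on the tool from outside, world axes, zero at the start; "ft_torque": the same for the moment, N m; "width": opening from 0.0 (shut) to 1.0 (fully open).
Only numpy, scipy, OpenCV 4.12 (cv2) and the standard library are available. Lean on these libraries where they do the work, as an engineer would, in place of code of your own. Each camera call takes 0.05 s, during which the arm holds its last target. There are 200 camera calls.

## Working session

There is one attempt and no reset: what is moved stays moved. The work goes in short steps, Python scripts to look and compute and a tool call to move; the robot and the scene stay as the last step left them, time stands still between calls to the robot, and variables do not carry over. Pictures are saved under pics/ and viewed, about 8 in all and at most 12, crops included, and the job is handed in when it is done.

Besides the shell and the picture viewer there is one more tool, called after "Call:" as a command line: name --argument value ..., lists and objects as JSON in quotes. jog_arm: Moves the arm, as the interface text tells. Its arguments: {"type":"object","properties":{"plan":{"type":"array","items":{"type":"array"}},"newtons":{"type":"number"}},"required":["plan"]}

```bash
mkdir -p pics && cat > h.py <<'E'
import numpy as np, cv2
from cell import arm
def shot(n,f=None):
    c=arm.camera(n)
    if f: cv2.imwrite('pics/'+f,c['color'])
    np.save(n+'.npy',c,allow_pickle=True); return c
def K(c):
    f=c['color'].shape[0]/2/np.tan(np.radians(c['vertical_fov'])/2)
    return np.array([[f,0,c['cx']],[0,f,c['cy']],[0,0,1.]]),np.array([c['k1'],0,0,0.])
def rays(c,uv):
    k,d=K(c); p=cv2.undistortPoints(np.array(uv,float).reshape(-1,1,2),k,d)[:,0]
    return np.c_[p,np.ones(len(p))]@np.array(c['rotation']).T
def onz(c,uv,z):
    r=rays(c,uv); e=np.array(c['eye']); return e+r*((z-e[2])/r[:,2])[:,None]
def cloud(c):
    h,w=c['z_map'].shape; u,v=np.meshgrid(np.arange(w),np.arange(h))
    return (np.array(c['eye'])+rays(c,np.c_[u.ravel(),v.ravel()])*c['z_map'].reshape(-1,1)).reshape(h,w,3)
E
python3 - <<'E'
from h import *
a=shot('scene');b=shot('top')
cv2.imwrite('pics/a.png',a['color']);cv2.imwrite('pics/b.png',b['color'])
for c in(a,b):print({k:c[k] for k in c if k not in('color','z_map')})
print(arm.get_state())
E
```

```text
{'vertical_fov': 53.35274526926733, 'cx': 278.32455230829197, 'cy': 208.49375963479423, 'k1': -0.08078948937775035, 'eye': array([1118.77042514, -292.20679677, 1152.40324017]), 'rotation': array([[ 0.44963637,  0.76900297, -0.45438041],
       [ 0.89311292, -0.37950246,  0.24151025],
       [ 0.01328362, -0.51440481, -0.8574446 ]])}
{'vertical_fov': 53.17966511300819, 'cx': 267.5379970265212, 'cy': 206.02523377474, 'k1': -0.08549747189140179, 'eye': array([ 423.33085618,   28.40963061, 1477.66346386]), 'rotation': array([[ 3.29364660e-04, -9.92518561e-01,  1.22093401e-01],
       [-9.99869512e-01, -2.29876944e-03, -1.59898049e-02],
       [ 1.61508427e-02, -1.22072203e-01, -9.92389806e-01]])}
{'time_s': 0.1, 'joints': array([ 9.90836159e-01,  3.26897080e-01, -1.93464063e-01,  1.05199048e+00,
       -1.67632366e-05,  1.43661016e+00]), 'joint_velocities': array([ 0.00074625,  0.0004414 ,  0.00193495, -0.00028483,  0.00138617,
       -0.00084463]), 'joint_efforts': array([-7.37067512e-04, -4.44237936e+01,  2.63039267e+01,  7.81068258e-03,
       -2.13009507e-04, -3.36020982e-06]), 'eef_pos': array([236.84225062, 495.82924958, 230.57277858]), 'tool_rot': array([[-8.38264362e-04, -9.02277144e-01,  4.31155718e-01],
       [-1.31016543e-03,  4.31156491e-01,  9.02276213e-01],
       [-9.99998790e-01,  1.91460677e-04, -1.54355544e-03]]), 'contact_force': array([ 0.54621801, -0.92156785,  0.3036749 ]), 'ft_torque': array([-0.03954534,  0.00134502,  0.00814921]), 'width': 1.000316008985297}
```

View pics/a.png

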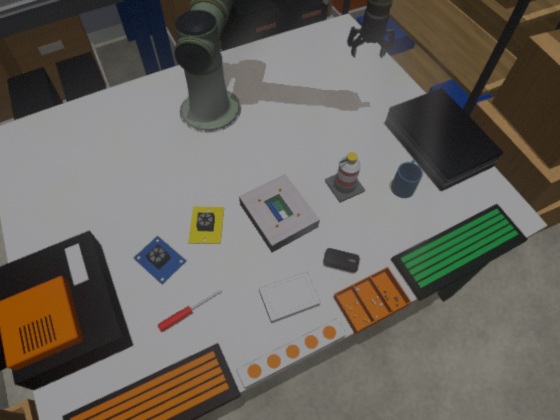

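View pics/b.png

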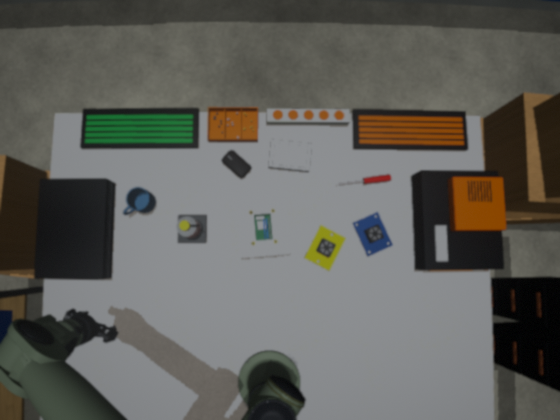

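Scene picture: nozzle cap at about (351,158), computer deck (278,209), blue cover (159,259), yellow blank (206,222). In the top picture they're at (184,226), (262,226), (373,233) and (325,247). Next I'll measure them in both views.

```bash
cat > m.py <<'E'
from h import *
def blob(c,lo,hi,box,off=(0,0)):
    hsv=cv2.cvtColor(c['color'],cv2.COLOR_BGR2HSV); m=cv2.inRange(hsv,lo,hi)
    k=np.zeros_like(m); x0,y0,x1,y1=box; k[y0:y1,x0:x1]=m[y0:y1,x0:x1]; return k
def tri(a,ua,b,ub):
    ra,rb=rays(a,[ua])[0],rays(b,[ub])[0]; ea,eb=np.array(a['eye']),np.array(b['eye'])
    s=np.linalg.lstsq(np.c_[ra,-rb],eb-ea,rcond=None)[0]; p,q=ea+ra*s[0],eb+rb*s[1]
    return (p+q)/2,np.linalg.norm(p-q)
def rect(P):
    (x,y),(w,h),t=cv2.minAreaRect(P[:,:2].astype(np.float32)); 
    if w<h: w,h,t=h,w,t+90
    return np.round([x,y,w,h,(t+90)%180-90],1)
E
python3 - <<'E'
from m import *
a=np.load('scene.npy',allow_pickle=True).item();b=np.load('top.npy',allow_pickle=True).item()
for n,c,bc,by,bk in(('scene',a,(125,225,195,290),(338,145,365,172),(235,170,325,250)),('top',b,(345,205,400,265),(170,212,200,240),(235,200,295,262))):
    P=cloud(c)
    m=blob(c,(100,90,40),(125,255,255),bc); uv=np.argwhere(m)[:,::-1]
    # plate outline on z=4
    print(n,'blue',len(uv),rect(onz(c,cv2.convexHull(uv.astype(np.int32))[:,0],4.)),'z',np.median(P[m>0][:,2]))
    x0,y0,x1,y1=bc; Q=P[y0:y1,x0:x1].reshape(-1,3); T=Q[(Q[:,2]>29)&(Q[:,2]<45)]; print(' housing',len(T),T.mean(0) if len(T) else '',rect(T))
    m=blob(c,(20,120,90),(35,255,255),by); uv=np.argwhere(m)[:,::-1]
    q=P[m>0]; t=q[q[:,2]>q[:,2].max()-8]; print(' yellow',len(uv),uv.mean(0),uv.min(0),uv.max(0),'zmax',q[:,2].max(),t.mean(0),'bbox@162',rect(onz(c,uv,162.)))
    m=blob(c,(14,70,60),(35,255,255),bk); nl,l,s,ce=cv2.connectedComponentsWithStats(m)
    for i in range(1,nl):
        if s[i,4]>3: print(' brass',s[i,4],ce[i].round(1),onz(c,[ce[i]],50.)[0].round(1),P[int(ce[i][1]+.5),int(ce[i][0]+.5)].round(1))
    x0,y0,x1,y1=bk; Q=P[y0:y1,x0:x1].reshape(-1,3); T=Q[(Q[:,2]>42)&(Q[:,2]<60)]; print(' deck',T.mean(0),rect(T))
cv2.imwrite('pics/c.png',np.hstack([cv2.resize(b['color'][195:270,170:300],None,fx=3,fy=3,interpolation=2),cv2.resize(a['color'][165:240,235:365],None,fx=3,fy=3,interpolation=2)]))
E
```

```text
scene blue 866 [ 509.5 -368.4  126.7   96.4   23.6] z 3.6568466640767383
 housing 283 [ 512.21430117 -367.62786835   35.2976218 ] [ 510.8 -367.9   52.    51.6   23.3]
 yellow 65 [351.66153846 156.38461538] [347 153] [356 160] zmax 167.95951833279935 [527.77365171 266.18489928 162.55204419] bbox@162 [528.5 266.4  28.1  26.6  64.1]
 brass 7 [280.  189.7] [475.1  54.2  50. ] [475.8  53.8  49.7]
 brass 9 [259. 200.] [480.4 -21.8  50. ] [480.6 -21.9  50.3]
 brass 8 [276.9 225.9] [587. -13.  50.] [584.6 -11.3  44. ]
 deck [536.22619065  18.58574289  49.5861409 ] [530.8  20.8 203.4 172.6   4.7]
top blue 703 [ 506.5 -366.6  124.6   95.7   23.9] z 4.21155666106074
 housing 205 [ 507.3465056  -365.16293749   36.26111609] [ 507.4 -364.6   51.7   49.9  -64.6]
 yellow 72 [184.19444444 225.05555556] [180 221] [189 229] zmax 167.4229180008315 [523.89751185 269.50763712 162.84715909] bbox@162 [524.5 268.3  28.6  25.2 -89.8]
 deck [524.8560172   23.06116458  49.96791642] [528.6  21.6 196.8 170.4   4.8]
```

View pics/c.png

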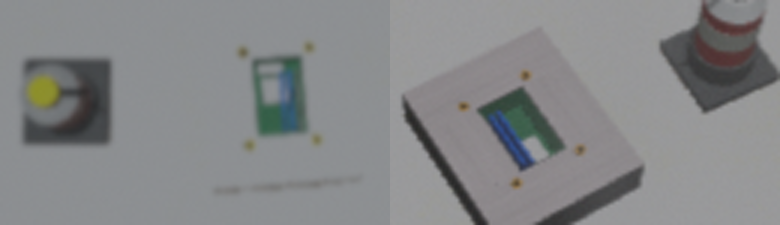

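Both views agree to within about 3 mm. The crop shows the cap and all four brass rings clearly.

- **Nozzle:** (526, 267.5, 162)
- **Bay:** (530, 20.5, 50), yaw about 4.5°
- **Cover:** (508.5, -366.5), yaw about 23.5°

The heights and sizes match the text. I'll go above the nozzle with the fingers shut.

Call:
jog_arm --plan '[[0,[0,-30,-7],[0,0,0]],[0,[0,-30,-7],[0,0,0]],[0,[0,-30,-7],[0,0,0]],[0,[0,-30,-7],[0,0,0]],[0,[0,-30,-7],[0,0,0]],[0,[0,-30,-7],[0,0,0]],[0,[0,-30,-7],[0,0,0]],[0,[0,-30,-7],[0,0,0]],[0,[0,-30,-7],[0,0,0]],[0,[0,-30,-7],[0,0,0]],[0,[0,-30,-7],[0,0,0]],[0,[0,0,0],[0,0,0]]]'

```text
time_s: 1.1
eef_pos: [509.8, 274.9, 224.4]
tool_rot: [[-0.008, -0.906, 0.424], [-0.006, 0.424, 0.906], [-1.0, 0.005, -0.009]]
contact_force: [0.2, 1.1, -0.8]
width: 0.002
```

```bash
cat > go.py <<'E'
import sys; from h import *
def go(x,y,z,yaw):
    s=arm.get_state(); R=np.array(s['tool_rot']); p=np.array(s['eef_pos'])
    c,k=np.cos(np.radians(yaw)),np.sin(np.radians(yaw)); Z=np.array([c,k,0]);X=np.array([0,0,-1.])
    T=np.c_[X,np.cross(Z,X),Z]; rv=cv2.Rodrigues(R.T@T)[0].ravel()
    print('t',s['time_s'],'pos',p.round(1),'jawyaw',np.degrees(np.arctan2(R[1,2],R[0,2])).round(1),'F',np.round(s['contact_force'],1),'w',round(s['width'],3))
    print('shift',(R.T@(np.array([x,y,z])-p)).round(1),'turn',np.degrees(rv).round(2),'shift after turn',(T.T@(np.array([x,y,z])-p)).round(1))
if __name__=='__main__': go(*map(float,sys.argv[1:5]))
E
python3 go.py 526 267.5 170 64.4
```

```text
t 1.1 pos [509.8 274.9 224.4] jawyaw 64.9 F [ 0.2  1.1 -0.8] w 0.002
shift [ 54.4 -18.1   0.7] turn [ 0.52 -0.53 -0.28] shift after turn [ 54.4 -17.8   0.4]
```

Call:
jog_arm --plan '[[0,[13,-6,0],[0.5,-0.5,-0.3]],[0,[13,-6,0],[0,0,0]],[0,[13,-6,0],[0,0,0]],[0,[7,0,0],[0,0,0]],[0,[0,0,0],[0,0,0]]]'

```text
time_s: 1.52
eef_pos: [526.1, 265.3, 174.0]
tool_rot: [[-0.004, -0.901, 0.435], [-0.001, 0.435, 0.901], [-1.0, 0.003, -0.002]]
contact_force: [-0.5, 0.5, 0.3]
width: 0.001
```

```bash
python3 go.py 526 267.5 154 64.4; python3 - <<'E'
from h import *
a=shot('scene');b=shot('top')
cv2.imwrite('pics/d.png',np.hstack([cv2.resize(b['color'][185:265,150:230],None,fx=5,fy=5,interpolation=2),cv2.resize(a['color'][110:190,310:390],None,fx=5,fy=5,interpolation=2)]))
E
```

```text
t 1.5167 pos [526.1 265.3 174. ] jawyaw 64.2 F [-0.5  0.5  0.3] w 0.001
shift [20.   0.9  2. ] turn [-0.17 -0.14 -0.18] shift after turn [20.   1.   1.9]
```

View pics/d.png

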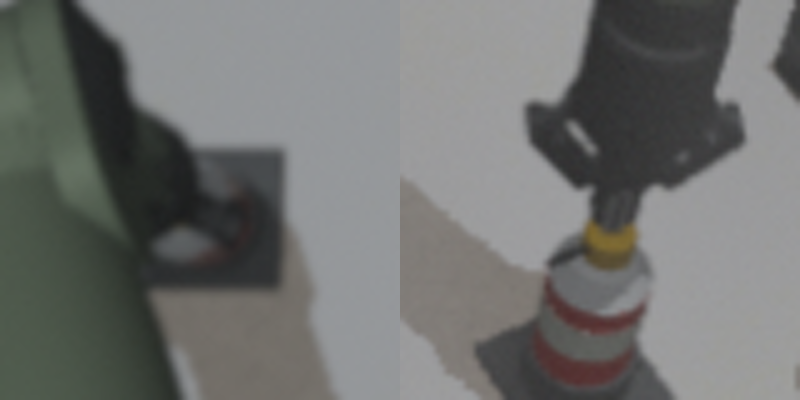

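The fingertips sit over the cap, at about (615,225) in the right-hand crop with the cap at (612,240). Pressing down in small steps.

Call:
jog_arm --plan '[[0,[6,0,1],[0,0,0]],[0,[4,0,1],[0,0,0]],[0,[3,0,0],[0,0,0]],[0,[3,0,0],[0,0,0]],[0,[2,0,0],[0,0,0]]]'

```text
time_s: 2.03
eef_pos: [527.8, 269.8, 159.2]
tool_rot: [[0.002, -0.902, 0.432], [0.001, 0.432, 0.902], [-1.0, -0.002, 0.002]]
contact_force: [-0.9, -2.5, 3.9]
width: -0.003
```

Call:
jog_arm --plan '[[0,[3,0,0],[0,0,0]],[0,[3,0,0],[0,0,0]],[0,[2,0,0],[0,0,0]]]'

```text
time_s: 2.28
eef_pos: [527.8, 269.8, 153.9]
tool_rot: [[0.004, -0.902, 0.431], [0.001, 0.431, 0.902], [-1.0, -0.004, 0.003]]
contact_force: [-5.4, -2.5, 20.4]
width: -0.007
```

20 N, well above the 8 N spring limit, at z≈154 means it's on its stop. I'll hold for one row and then release.

Call:
jog_arm --plan '[[0,[0.5,0,0],[0,0,0]]]'

```text
time_s: 2.37
eef_pos: [527.8, 269.8, 154.6]
tool_rot: [[0.005, -0.902, 0.431], [0.001, 0.431, 0.902], [-1.0, -0.004, 0.003]]
contact_force: [-3.1, -1.2, 8.1]
width: -0.001
```

Call:
jog_arm --plan '[[0,[-5,0,0],[0,0,0]],[0,[-8,0,0],[0,0,0]],[0,[-15,0,0],[0,0,0]],[0,[-25,0,0],[0,0,0]],[0,[-25,0,0],[0,0,0]],[0,[0,0,0],[0,0,0]]]'

```text
time_s: 2.87
eef_pos: [526.8, 269.9, 236.3]
tool_rot: [[0.004, -0.902, 0.431], [0.002, 0.431, 0.902], [-1.0, -0.003, 0.004]]
contact_force: [0.7, 0.7, 0.6]
width: 0.0
```

```bash
python3 go.py 508.5 -366.5 150 23.5
```

```text
t 2.8667 pos [526.8 269.9 236.3] jawyaw 64.4 F [0.7 0.7 0.6] w 0.0
shift [  84.9 -257.8 -582.4] turn [40.95  0.28  0.09] shift after turn [  86.3 -576.4 -270.5]
```

The force dropped back to 8 N while holding, which leaves some doubt about whether it reached the stop. A second, firmer press costs little, so I'll make sure.

Call:
jog_arm --plan '[[0,[25,0,0],[0,0,0]],[0,[25,0,0],[0,0,0]],[0,[12,0,0],[0,0,0]],[0,[6,0,0],[0,0,0]],[0,[4,0,0],[0,0,0]],[0,[4,0,0],[0,0,0]],[0,[3,0,0],[0,0,0]]]'

```text
time_s: 3.45
eef_pos: [530.6, 271.9, 158.8]
tool_rot: [[0.014, -0.902, 0.431], [0.007, 0.431, 0.902], [-1.0, -0.009, 0.012]]
contact_force: [-2.1, -0.4, 4.3]
width: 0.001
```

Call:
jog_arm --plan '[[0,[2.5,0,0],[0,0,0]],[0,[2.5,0,0],[0,0,0]]]'

```text
time_s: 3.62
eef_pos: [530.6, 272.0, 155.1]
tool_rot: [[0.014, -0.902, 0.431], [0.007, 0.431, 0.902], [-1.0, -0.01, 0.012]]
contact_force: [-3.0, -1.1, 7.4]
width: 0.0
```

Call:
jog_arm --plan '[[0,[2.5,0,0],[0,0,0]]]'

```text
time_s: 3.7
eef_pos: [530.7, 272.0, 153.9]
tool_rot: [[0.015, -0.902, 0.431], [0.007, 0.431, 0.902], [-1.0, -0.01, 0.013]]
contact_force: [-5.6, -2.3, 20.8]
width: -0.002
```

The force rose smoothly to 7.4 N and then jumped to 20.8 N at z=153.9, so that is the stop. Releasing and moving over to the cover.

Call:
jog_arm --plan '[[0,[-5,0,0],[0,0,0]],[0,[-8,0,0],[0,0,0]],[0,[-15,0,0],[0,0,0]],[0,[-25,0,0],[0,0,0]],[0,[-20,0,0],[0,0,0]],[0,[0,-12,-30],[0,0,0]],[0,[0,-12,-30],[0,0,0]],[0,[0,-12,-30],[0,0,0]],[0,[0,-12,-30],[0,0,0]],[0,[0,-12,-30],[0,0,0]],[0,[0,-12,-30],[0,0,0]],[0,[0,-12,-30],[0,0,0]]]'

```text
time_s: 4.7
eef_pos: [520.6, 45.1, 236.4]
tool_rot: [[0.032, -0.908, 0.418], [0.013, 0.419, 0.908], [-0.999, -0.024, 0.025]]
contact_force: [0.7, -0.4, -0.1]
width: -0.006
```

Call:
jog_arm --plan '[[0,[0,-12,-30],[0,0,0]],[0,[0,-12,-30],[0,0,0]],[0,[0,-12,-30],[0,0,0]],[0,[0,-12,-30],[0,0,0]],[0,[0,-12,-30],[0,0,0]],[100,[0,-12,-30],[0,0,0]],[100,[0,0,0],[6,0,0]],[100,[0,0,0],[6,0,0]],[100,[0,0,0],[6,0,0]],[100,[0,0,0],[6,0,0]],[100,[0,0,0],[6,0,0]],[100,[0,0,0],[6,0,0]]]'

```text
time_s: 5.7
eef_pos: [512.5, -169.5, 241.6]
tool_rot: [[0.048, -0.452, 0.891], [0.005, 0.892, 0.452], [-0.999, -0.017, 0.045]]
contact_force: [0.3, 0.3, -0.9]
width: 0.975
```

```bash
python3 go.py 508.5 -366.5 100 23.5
```

```text
t 5.7 pos [ 512.5 -169.5  241.6] jawyaw 26.9 F [ 0.3  0.3 -0.9] w 0.975
shift [ 140.2 -171.4  -99.1] turn [3.4  2.61 0.92] shift after turn [ 141.6 -179.1  -82.2]
```

Call:
jog_arm --plan '[[100,[0,0,0],[3.4,2.6,0.9]],[100,[15,-30,-14],[0,0,0]],[100,[15,-30,-14],[0,0,0]],[100,[15,-30,-14],[0,0,0]],[100,[15,-30,-14],[0,0,0]],[100,[15,-30,-14],[0,0,0]],[100,[15,-30,-14],[0,0,0]],[100,[15,0,0],[0,0,0]],[100,[0,0,0],[0,0,0]]]'

```text
time_s: 6.45
eef_pos: [512.3, -378.8, 140.0]
tool_rot: [[0.013, -0.397, 0.918], [-0.008, 0.918, 0.397], [-1.0, -0.012, 0.008]]
contact_force: [-0.8, 1.3, 0.1]
width: 1.001
```

```bash
python3 go.py 508.5 -366.5 60 23.5
```

```text
t 6.45 pos [ 512.3 -378.8  140. ] jawyaw 23.4 F [-0.8  1.3  0.1] w 1.001
shift [79.8 13.8  0.8] turn [-0.09  0.48  0.71] shift after turn [80.  12.8  1.4]
```

Call:
jog_arm --plan '[[100,[20,7,0.5],[0,0.5,0.7]],[100,[20,6,0.5],[0,0,0]],[100,[20,0,0],[0,0,0]],[100,[15,0,0],[0,0,0]],[100,[0,0,0],[0,0,0]]]'

```text
time_s: 6.87
eef_pos: [510.8, -368.0, 67.8]
tool_rot: [[0.004, -0.397, 0.918], [-0.004, 0.918, 0.397], [-1.0, -0.006, 0.002]]
contact_force: [-0.1, 0.3, 0.2]
width: 1.003
```

```bash
python3 go.py 508.5 -366.5 7 23.5; python3 - <<'E'
from h import *
a=shot('scene');b=shot('top')
cv2.imwrite('pics/e.png',np.hstack([cv2.resize(b['color'][195:275,335:415],None,fx=5,fy=5,interpolation=2),cv2.resize(a['color'][215:295,120:200],None,fx=5,fy=5,interpolation=2)]))
E
```

```text
t 6.8667 pos [ 510.8 -368.    67.8] jawyaw 23.4 F [-0.1  0.3  0.2] w 1.003
shift [60.8  2.6 -1.7] turn [-0.11  0.13  0.34] shift after turn [60.8  2.3 -1.5]
```

View pics/e.png

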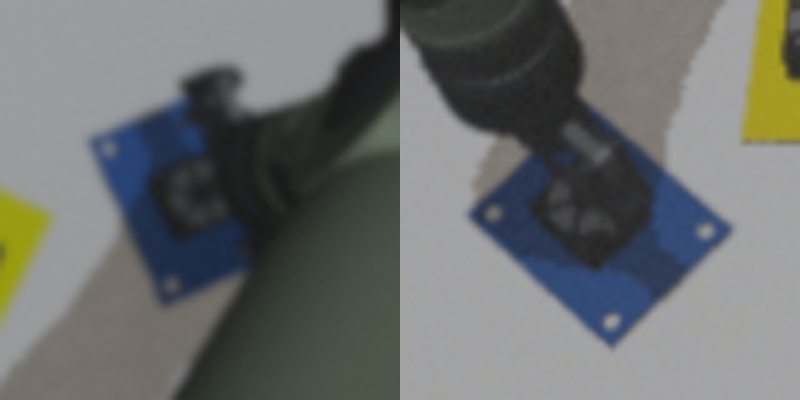

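The jaws straddle the housing, with the near finger at about (590,145) in the right-hand crop. They have roughly even clearance and line up with the housing sides. Descending.

Call:
jog_arm --plan '[[100,[15,1.5,-1],[0,0,0]],[100,[15,1,-0.7],[0,0,0]],[100,[14,0,0],[0,0,0]],[100,[8,0,0],[0,0,0]],[100,[4,0,0],[0,0,0]],[100,[1,0,0],[0,0,0]],[100,[0,0,0],[0,0,0]]]'

```text
time_s: 7.55
eef_pos: [518.4, -373.0, 25.2]
tool_rot: [[0.022, -0.399, 0.916], [-0.02, 0.916, 0.4], [-1.0, -0.027, 0.012]]
contact_force: [-0.7, 0.6, 1.0]
width: 1.002
```

```bash
python3 go.py 508.5 -366.5 8 23.5
```

```text
t 7.55 pos [ 518.4 -373.    25.2] jawyaw 23.6 F [-0.7  0.6  1. ] w 1.002
shift [16.8 10.4 -6.7] turn [0.06 0.69 1.57] shift after turn [17.2  9.9 -6.5]
```

It drifted outward and tilted while descending, a tracking lag. Correcting before going lower.

Call:
jog_arm --plan '[[100,[0,8,-5],[0,0.7,1.6]],[100,[0,4,-3],[0,0,0]],[100,[0,0,0],[0,0,0]]]'

```text
time_s: 7.8
eef_pos: [507.6, -366.3, 27.8]
tool_rot: [[0.002, -0.4, 0.916], [-0.002, 0.916, 0.4], [-1.0, -0.003, 0.001]]
contact_force: [-0.2, 0.5, -0.9]
width: 1.0
```

```bash
python3 go.py 508.5 -366.5 8 23.5
```

```text
t 7.8 pos [ 507.6 -366.3   27.8] jawyaw 23.6 F [-0.2  0.5 -0.9] w 1.0
shift [19.8 -0.5  0.7] turn [0.08 0.08 0.17] shift after turn [19.8 -0.6  0.7]
```

Call:
jog_arm --plan '[[100,[7,1,-0.5],[0,0.2,0.3]],[100,[7,1,-0.5],[0,0.2,0.3]],[100,[6,1,-0.5],[0,0.2,0.3]],[100,[5,1,-0.5],[0,0.2,0.3]],[100,[0,0,0],[0,0,0]]]'

```text
time_s: 8.22
eef_pos: [504.9, -364.1, 2.0]
tool_rot: [[-0.017, -0.4, 0.916], [0.009, 0.916, 0.4], [-1.0, 0.015, -0.012]]
contact_force: [0.2, 0.4, -0.2]
width: 1.0
```

```bash
python3 go.py 508.5 -366.5 8 23.5
```

```text
t 8.2167 pos [ 504.9 -364.1    2. ] jawyaw 23.6 F [ 0.2  0.4 -0.2] w 1.0
shift [-6.1 -3.5  2.3] turn [ 0.07 -0.68 -0.89] shift after turn [-6.  -3.6  2.4]
```

Call:
jog_arm --plan '[[100,[-5,-3.5,2.3],[0,-0.7,-0.9]],[100,[0,0,0],[0,0,0]],[100,[0,0,0],[0,0,0]]]'

```text
time_s: 8.47
eef_pos: [508.4, -366.2, 5.8]
tool_rot: [[0.0, -0.4, 0.917], [0.001, 0.917, 0.4], [-1.0, 0.0, 0.001]]
contact_force: [-0.1, 0.5, 1.0]
width: 0.999
```

```bash
python3 go.py 508.5 -366.5 8 23.5
```

```text
t 8.4667 pos [ 508.4 -366.2    5.8] jawyaw 23.6 F [-0.1  0.5  1. ] w 0.999
shift [-2.2 -0.4 -0. ] turn [ 0.08  0.04 -0.02] shift after turn [-2.2 -0.4 -0. ]
```

Call:
jog_arm --plan '[[100,[-2.5,0,0],[0,0,0]],[100,[0,0,0],[0,0,0]],[50,[0,0,0],[0,0,0]],[40,[0,0,0],[0,0,0]],[40,[0,0,0],[0,0,0]],[40,[0,0,0],[0,0,0]],[40,[0,0,0],[0,0,0]],[40,[0,0,0],[0,0,0]],[40,[0,0,0],[0,0,0]],[40,[0,0,0],[0,0,0]]]' --newtons 60

```text
time_s: 9.3
eef_pos: [508.9, -367.3, 10.5]
tool_rot: [[0.002, -0.4, 0.917], [-0.002, 0.917, 0.4], [-1.0, -0.003, 0.001]]
contact_force: [-0.4, -0.0, 0.7]
width: 0.573
```

```bash
python3 go.py 508.5 -366.5 8 23.5
```

```text
t 9.3 pos [ 508.9 -367.3   10.5] jawyaw 23.6 F [-0.4 -0.   0.7] w 0.573
shift [ 2.5  0.8 -0. ] turn [0.07 0.04 0.16] shift after turn [ 2.5  0.8 -0. ]
```

Gripped (opening 0.573, about 49 mm). The underside is about 10.5 mm below the TCP. Lifting.

Call:
jog_arm --plan '[[30,[-5,0,0],[0,0,0]],[30,[-12,0,0],[0,0,0]],[30,[-20,0,0],[0,0,0]],[30,[-20,0,0],[0,0,0]],[30,[-20,0,0],[0,0,0]],[30,[-20,0,0],[0,0,0]],[30,[-15,0,0],[0,0,0]],[30,[0,0,0],[0,0,0]]]'

```text
time_s: 9.97
eef_pos: [505.6, -363.6, 127.5]
tool_rot: [[-0.005, -0.4, 0.917], [0.006, 0.917, 0.4], [-1.0, 0.007, -0.002]]
contact_force: [1.0, -0.6, -1.8]
width: 0.572
```

```bash
python3 go.py 530 20.5 120 4.5
```

```text
t 9.9667 pos [ 505.6 -363.6  127.5] jawyaw 23.6 F [ 1.  -0.6 -1.8] w 0.572
shift [  9.5 342.2 176. ] turn [19.07 -0.2  -0.39] shift after turn [  7.5 381.   54.5]
```

Call:
jog_arm --plan '[[30,[0,0,0],[5,0,0]],[30,[0,0,0],[5,0,0]],[30,[0,0,0],[5,0,0]],[30,[0,0,0],[5,0,0]],[30,[0,20,3],[0,0,0]],[30,[0,28,4],[0,0,0]],[30,[0,28,4],[0,0,0]],[30,[0,28,4],[0,0,0]],[30,[0,28,4],[0,0,0]],[30,[0,28,4],[0,0,0]],[30,[0,28,4],[0,0,0]],[30,[0,0,0],[0,0,0]]]'

```text
time_s: 10.97
eef_pos: [520.1, -166.5, 123.8]
tool_rot: [[-0.01, -0.038, 0.999], [0.01, 0.999, 0.038], [-1.0, 0.011, -0.01]]
contact_force: [-0.2, 0.0, -3.0]
width: 0.571
```

```bash
python3 go.py 530 20.5 110 4.5
```

```text
t 10.9667 pos [ 520.1 -166.5  123.8] jawyaw 2.2 F [-0.2  0.  -3. ] w 0.571
shift [ 15.6 186.4  17. ] turn [-2.34 -0.57 -0.63] shift after turn [ 13.8 185.7  24.5]
```

Call:
jog_arm --plan '[[30,[0,0,0],[-2.3,-0.6,-0.6]],[30,[0,25,3],[0,0,0]],[30,[0,28,4],[0,0,0]],[30,[0,28,4],[0,0,0]],[30,[0,28,4],[0,0,0]],[30,[0,28,4],[0,0,0]],[30,[0,28,3],[0,0,0]],[30,[0,10,1],[0,0,0]],[30,[0,0,0],[0,0,0]]]'

```text
time_s: 11.72
eef_pos: [525.5, 17.7, 119.6]
tool_rot: [[-0.005, -0.08, 0.997], [0.001, 0.997, 0.08], [-1.0, 0.001, -0.005]]
contact_force: [0.0, 0.8, -3.4]
width: 0.574
```

```bash
python3 go.py 530 20.5 95 4.5
```

```text
t 11.7167 pos [525.5  17.7 119.6] jawyaw 4.6 F [ 0.   0.8 -3.4] w 0.574
shift [24.6  2.4  4.8] turn [ 0.09 -0.3  -0.06] shift after turn [24.6  2.5  4.7]
```

Call:
jog_arm --plan '[[30,[9,1.5,2.5],[0,-0.3,0]],[30,[9,1,2],[0,0,0]],[30,[5,0,0],[0,0,0]],[30,[0,0,0],[0,0,0]],[30,[0,0,0],[0,0,0]]]'

```text
time_s: 12.13
eef_pos: [529.2, 17.3, 94.3]
tool_rot: [[-0.002, -0.078, 0.997], [-0.001, 0.997, 0.078], [-1.0, -0.001, -0.002]]
contact_force: [1.0, -0.8, -2.8]
width: 0.573
```

```bash
python3 go.py 530 20.5 75.5 4.5; python3 - <<'E'
from h import *
a=shot('scene');b=shot('top')
cv2.imwrite('pics/f.png',np.hstack([cv2.resize(b['color'][185:265,222:302],None,fx=5,fy=5,interpolation=2),cv2.resize(a['color'][160:260,230:330],None,fx=5,fy=5,interpolation=2)[:400]]))
E
```

```text
t 12.1333 pos [529.2  17.3  94.3] jawyaw 4.5 F [ 1.  -0.8 -2.8] w 0.573
shift [18.8  3.1  1.1] turn [-0.   -0.13  0.07] shift after turn [18.8  3.1  1.1]
```

View pics/f.png

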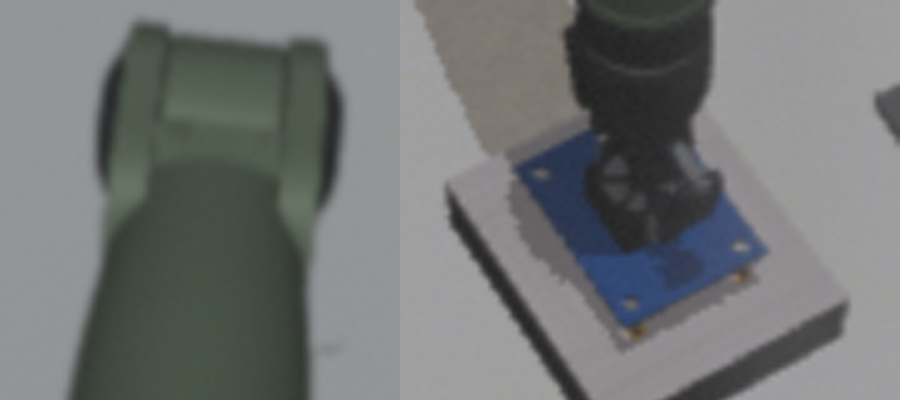

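The top view is now blocked by the arm. The scene view shows the cover level over the deck, with three of its holes visible. I'll measure cover hole centroids against ring centroids in that one camera, so its calibration bias cancels.

```bash
cat > fit.py <<'E'
import sys; from m import *
L=np.array([[53,38],[-53,38],[-53,-38],[53,-38]],float)
def pt(px,yaw,l): c,s=np.cos(yaw),np.sin(yaw); return np.array(px)+l@np.array([[c,s],[-s,c]])
def proj(c,P):
    R=np.array(c['rotation']); k,d=K(c); rv=cv2.Rodrigues(R.T)[0]
    return cv2.projectPoints(np.array(P,float).reshape(-1,1,3),rv,-R.T@np.array(c['eye']),k,d)[0][:,0]
def fit(c,wt,p0,yaw,z,ids,r=6,it=4):
    for _ in range(it):
        G=pt(p0,yaw,L[ids]); uv=proj(c,np.c_[G,np.full(len(G),z)]); o=[]
        for u,v in uv:
            x,y=np.meshgrid(np.arange(int(u)-r,int(u)+r+2),np.arange(int(v)-r,int(v)+r+2))
            w=wt[y,x].astype(float)*((x-u)**2+(y-v)**2<=r*r); o.append([(w*x).sum()/w.sum(),(w*y).sum()/w.sum()])
        W=onz(c,o,z)[:,:2]
        A=cv2.estimateAffinePartial2D(L[ids],W)[0] if 0 else None
        m=L[ids].mean(0); a=(L[ids]-m); b=W-W.mean(0)
        yaw=np.arctan2((a[:,0]*b[:,1]-a[:,1]*b[:,0]).sum(),(a*b).sum()); p0=W.mean(0)-pt([0,0],yaw,m[None])[0]
    res=W-pt(p0,yaw,L[ids]); return p0.round(2),np.degrees(yaw).round(2),res.round(1).tolist()
E
cat > chk.py <<'E'
from fit import *
c=np.load('scene.npy',allow_pickle=True).item(); now=c['color']; s=arm.get_state(); zt=s['eef_pos'][2]-10.5
hsv=cv2.cvtColor(cv2.imread('pics/a.png'),cv2.COLOR_BGR2HSV).astype(float)
ring=np.clip(hsv[...,1]-60,0,200)*((hsv[...,0]>8)&(hsv[...,0]<40))
for ids in([0,1,2,3],[0,2,3]): print('bay',fit(c,ring,[531,20.6],np.radians(4.5),50,ids))
h=cv2.cvtColor(now,cv2.COLOR_BGR2HSV).astype(float); hole=np.clip(150-h[...,1],0,150)
p=s['eef_pos'][:2]
for ids in([0,2,3],[2,3]): print('cover',fit(c,hole,p,np.radians(4.5),zt+2,ids,4))
m=blob({'color':now},(100,90,40),(125,255,255),(235,165,325,245)); P=cloud(c)
q=P[m>0]; q=q[(q[:,2]>zt-8)]; print('plate z',np.median(q[:,2]),'expect',zt+4,'std plane',np.linalg.lstsq(np.c_[q[:,:2]-q[:,:2].mean(0),np.ones(len(q))],q[:,2],rcond=None)[0])
print('outline',rect(onz(c,np.argwhere(m)[:,::-1],zt+4)),'tcp',p.round(1),zt)
cv2.imwrite('pics/w.png',hole.astype(np.uint8))
E
python3 chk.py
```

```text
bay (array([530.28,  19.97]), np.float64(4.7), [[-0.8, -1.1], [-0.1, 0.4], [0.3, 0.3], [0.6, 0.4]])
bay (array([530.28,  19.79]), np.float64(4.83), [[-0.7, -1.0], [0.2, 0.6], [0.5, 0.4]])
cover (array([529.54,  17.25]), np.float64(4.54), [[0.2, 0.9], [-1.5, -0.3], [1.3, -0.5]])
cover (array([530.78,  14.9 ]), np.float64(2.25), [[-1.3, -0.0], [1.3, 0.0]])
plate z 87.42195545124241 expect 88.0810605652578 std plane [ 0.92099843 -1.09750985 94.62844442]
outline [531.9  15.7 128.6  96.3   3.9] tcp [529.3  17.5] 84.0810605652578
```

Call:
jog_arm --plan '[[30,[5,1.5,0.5],[0,0,0]],[30,[5,1.5,0.5],[0,0,0]],[30,[3,0,0],[0,0,0]],[30,[0,0,0],[0,0,0]],[30,[0,0,0],[0,0,0]]]'

```text
time_s: 12.65
eef_pos: [530.9, 19.7, 81.1]
tool_rot: [[-0.0, -0.077, 0.997], [-0.002, 0.997, 0.077], [-1.0, -0.002, -0.0]]
contact_force: [-0.3, -1.2, -3.0]
width: 0.574
```

```bash
sed -i 's/zt+2,ids,4)/zt+2,ids,3)/; s/q=q\[(q\[:,2\]>zt-8)\]/q=q[abs(q[:,2]-zt-4)<6]/' chk.py && python3 go.py 530.3 20 75.5 4.7; python3 - <<'E'
from h import *
a=shot('scene')
cv2.imwrite('pics/g.png',cv2.resize(a['color'][165:245,235:325],None,fx=8,fy=7,interpolation=2))
E
python3 chk.py
```

```text
t 12.65 pos [530.9  19.7  81.1] jawyaw 4.4 F [-0.3 -1.2 -3. ] w 0.574
shift [ 5.6  0.3 -0.6] turn [-0.3  -0.01  0.09] shift after turn [ 5.6  0.3 -0.6]
bay (array([530.28,  19.97]), np.float64(4.7), [[-0.8, -1.1], [-0.1, 0.4], [0.3, 0.3], [0.6, 0.4]])
bay (array([530.28,  19.79]), np.float64(4.83), [[-0.7, -1.0], [0.2, 0.6], [0.5, 0.4]])
cover (array([531.86,  19.65]), np.float64(4.61), [[0.3, 0.4], [-0.3, -0.2], [-0.0, -0.1]])
cover (array([531.74,  19.29]), np.float64(4.75), [[-0.1, -0.0], [0.1, 0.0]])
plate z 74.33449430732458 expect 74.6075348956394 std plane [ 3.97357257e-03 -3.70554841e-03  7.43730298e+01]
outline [533.1  18.  128.   96.5   4. ] tcp [530.9  19.7] 70.6075348956394
```

View pics/g.png

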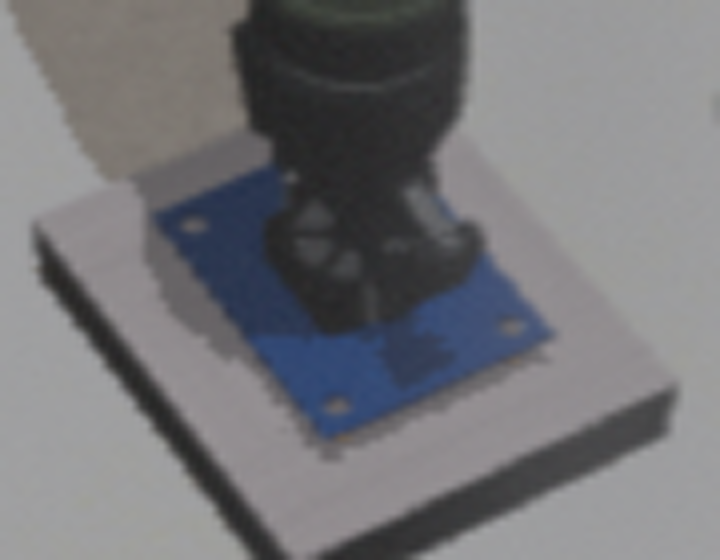

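Clean fit: residuals up to 0.5 mm and plate slope about 0.004. The cover needs (-1.5, +0.4) mm, no yaw, and 5.6 mm down.

Call:
jog_arm --plan '[[30,[2.5,0.3,-0.8],[0,0,0]],[30,[2,0.2,-0.8],[0,0,0]],[30,[0,0,0],[0,0,0]],[30,[0,0,0],[0,0,0]]]'

```text
time_s: 13.03
eef_pos: [529.3, 20.3, 76.5]
tool_rot: [[0.0, -0.077, 0.997], [-0.002, 0.997, 0.077], [-1.0, -0.002, 0.0]]
contact_force: [0.2, 0.7, -3.1]
width: 0.571
```

```bash
python3 -c "
from h import *
shot('scene')"; python3 chk.py; python3 go.py 529.4 20.1 75.5 4.5
```

```text
bay (array([530.28,  19.97]), np.float64(4.7), [[-0.8, -1.1], [-0.1, 0.4], [0.3, 0.3], [0.6, 0.4]])
bay (array([530.28,  19.79]), np.float64(4.83), [[-0.7, -1.0], [0.2, 0.6], [0.5, 0.4]])
cover (array([530.01,  20.19]), np.float64(4.43), [[0.2, 0.2], [-0.5, -0.2], [0.3, -0.1]])
cover (array([529.84,  19.92]), np.float64(4.57), [[-0.4, -0.0], [0.4, 0.0]])
plate z 69.78431426823681 expect 69.9680262029976 std plane [2.29862697e-03 6.95166396e-03 6.98465290e+01]
outline [531.5  18.1 127.7  96.6   5.2] tcp [529.2  20.3] 65.9680262029976
t 13.0833 pos [529.2  20.3  76.5] jawyaw 4.4 F [ 0.7  0.1 -3.3] w 0.574
shift [ 1.  -0.2  0.2] turn [-0.07  0.01  0.1 ] shift after turn [ 1.  -0.2  0.2]
```

Call:
jog_arm --plan '[[30,[0.7,0,0.3],[0,0,0]],[30,[0,0,0],[0,0,0]],[30,[0,0,0],[0,0,0]],[30,[0,0,0],[0,0,0]]]'

```text
time_s: 13.42
eef_pos: [529.8, 20.3, 76.0]
tool_rot: [[0.001, -0.077, 0.997], [-0.002, 0.997, 0.077], [-1.0, -0.002, 0.001]]
contact_force: [0.0, -0.3, -3.2]
width: 0.574
```

```bash
python3 - <<'E'
from m import *
a=shot('scene','z.png'); P=cloud(a); m=blob(a,(20,120,90),(35,255,255),(338,145,365,172)); q=P[m>0]
print('cap',np.argwhere(m)[:,::-1].mean(0),q[:,2].max(),len(q))
old=cv2.imread('pics/a.png'); d=cv2.absdiff(old,a['color']).max(2)
for n,(x0,y0,x1,y1) in dict(blank=(185,200,228,248),drive=(255,270,325,325),mouse=(320,243,363,275),driver=(155,285,225,335),mug=(390,155,425,200)).items(): print(n,np.percentile(d[y0:y1,x0:x1],[50,99]))
E
python3 chk.py; python3 go.py 529.6 20 75.5 4.5
```

```text
cap [351.60606061 156.42424242] 1152.4032401749637 66
blank [6. 9.]
drive [6. 8.]
mouse [6. 8.]
driver [7. 9.]
mug [5. 8.]
bay (array([530.28,  19.97]), np.float64(4.7), [[-0.8, -1.1], [-0.1, 0.4], [0.3, 0.3], [0.6, 0.4]])
bay (array([530.28,  19.79]), np.float64(4.83), [[-0.7, -1.0], [0.2, 0.6], [0.5, 0.4]])
cover (array([530.65,  19.64]), np.float64(4.92), [[-0.1, 0.6], [-0.2, -0.0], [0.3, -0.5]])
cover (array([530.92,  19.36]), np.float64(4.59), [[-0.2, -0.0], [0.2, 0.0]])
plate z 69.11259427025266 expect 69.45303121198664 std plane [ 6.85232152e-03 -3.43495693e-03  6.91176338e+01]
outline [532.6  18.1 126.8  96.6   4.8] tcp [529.8  20.3] 65.45303121198664
t 13.4667 pos [529.8  20.3  76. ] jawyaw 4.4 F [ 0.6 -0.4 -3.3] w 0.574
shift [ 0.5 -0.3 -0.2] turn [-0.07  0.04  0.1 ] shift after turn [ 0.5 -0.3 -0.2]
```

The cover is centred within about 0.5 mm and level, with a clearance of about 15.3 mm. The cap is back up and the loose things haven't moved. Handing in.

```bash
python3 -c "
from cell import arm
print(arm.job_done())"
```

```text
the job is handed in; nothing more can be done
None
```

The job is handed in: the nozzle cap was pressed and has sprung back, and the arm is holding the blue fan cover over the computer's threaded holes. It took about 13.5 s of the 51 s allowed.

- **Nozzle:** I pressed the cap onto its stop twice, because the force fell from about 20 N to 8 N during the first hold. On the second press it went from 7.4 N to 20.8 N at z ≈ 154 mm, which confirmed the stop. The last picture shows the cap's blob at its original pixel position. One bad depth pixel spoiled that frame's cap height reading, so the picture position is the only check that it came back up.
- **Cover centring:** comparing the cover's holes with the brass rings in the scene camera, the centre is about 0.5 mm off. The yaw agrees to about 0.2°.
- **Hover and level:** the underside is about 15 mm above the deck, and the plate is level to within about 0.5°. The force reading is only the cover's weight (3.2 N), so it touches nothing.
- **Everything else:** the blank, drive, mouse, driver and mug show no change in the scene picture.
- **Disagreements:** the two cameras differed by 2–4 mm in absolute position, so I aligned within the scene camera alone, as the arm hid the cover in the top view. The plate's outline fit in that camera differed from the hole fit by about 2 mm. The arm and the outline's edges spoil that fit, so I relied on the holes.

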